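Find the wobbly riser block, put it feet-up for repair

TASK

One of the two wooden riser blocks has a worn foot at one end and rocks: find out which by pressing down on both ends of their tops with closed fingers, until you have made the wobbly one rock. Turn the wobbly one upside down (set it on its end on the way and take it again) and lay it feet-up flat in the orange tray for repair; stand the steady one on its feet in the middle of the green mat. Set the blocks down without dropping or toppling them, and leave the other things on the bench where they are.

Things in the scene. Friction and masses are not known exactly. Their poses are not given: they have to be found in the camera images.
- riser_1_mid (a point): riser, one of two that look alike: pale wooden block, black rubber pad on top, three black rubber foot strips 8 mm high across its underside; 90 mm long (own x), 58 mm wide (own y), 42 mm high in all (own z, up from feet to pad), about 0.35 kg; ends flat and square, it can stand on an end. Point: its centre, 21 mm above the underside of the strips, which lie at x = -40, 0 and 40 mm from it
- riser_2_mid (a point): riser, one of two that look alike: pale wooden block, black rubber pad on top, three black rubber foot strips 8 mm high across its underside; 90 mm long (own x), 58 mm wide (own y), 42 mm high in all (own z, up from feet to pad), about 0.35 kg; ends flat and square, it can stand on an end. Point: its centre, 21 mm above the underside of the strips, which lie at x = -40, 0 and 40 mm from it
- riser_1: the same riser as riser_1_mid, origin at the centre of the underside of its strips, same axes. Either riser may be the wobbly one, whose strip at one end (either one) is worn 4 mm short: untouched it stands level, but 4 to 15 N on top at that end rock it by up to 0.1 rad (the end dips 4 mm); let go, it swings back. The steady one does not move
- riser_2: the same riser as riser_2_mid, origin at the centre of the underside of its strips, same axes. Either riser may be the wobbly one, whose strip at one end (either one) is worn 4 mm short: untouched it stands level, but 4 to 15 N on top at that end rock it by up to 0.1 rad (the end dips 4 mm); let go, it swings back. The steady one does not move
- tray: shallow orange open tray, fixed to the bench, 170 mm (own x) by 150 mm (own y), 14 mm high, walls and floor 5 mm thick; origin at the centre of its underside, on the bench top. A vice stands at the right front of the bench (y below -0.45), a toolbox and a raised shelf board at the left back (y above 0.25, x above 0.6): keep hand and arm clear of them
- mat: flat green mat, fixed to the bench, 160 mm (own x) by 140 mm (own y), 4 mm thick; origin at the centre of its underside, on the bench top
- tape_measure_mid (a point): yellow tape measure, 64 x 95 x 33 mm, a bystander; point at its centre
- pliers_mid (a point): pliers with red handles lying flat, 59 x 174 x 14 mm, a bystander; point at its centre
- masking_tape_mid (a point): roll of cream masking tape lying flat, 98 mm across, 25 mm high, a bystander; point at its centre
Not all that is in view belongs to the job. What is shaped like the riser_2 but red or turquoise is not meant.

How it is judged:
On the way:
1. the wobbly riser, standing on its feet on the bench, has been made to rock by pressing it (tilted by more than 0.03 rad) (angle between riser_1_mid's own z axis and vertical between 0.03 and 0.25 rad and contact force between the fingers and riser_1 above 0.3 N and height (world z) of riser_1_mid below 0.0215 m), for 0.1 s.
At the end, for the whole second after the job is handed in: The wobbly riser lies feet-up and flat (0.06 rad) on the tray's floor, its centre within 55 mm (tray x) and 50 mm (y) of the tray's; the steady one stands on its feet (0.05 rad) on the mat, its centre within 50 mm (mat x) and 45 mm (y) of the mat's; both released and at rest (angle between riser_1_mid's own z axis and vertical above 3.08 rad and x of riser_1_mid in the frame of tray between -0.055 and 0.055 m and y of riser_1_mid in the frame of tray between -0.05 and 0.05 m and height (world z) of riser_1_mid below 0.03 m and linear speed of each of riser_1, riser_2 below 0.02 m/s and angular speed of each of riser_1, riser_2 below 0.1 rad/s and angle between riser_2_mid's own z axis and vertical below 0.05 rad and x of riser_2_mid in the frame of mat between -0.05 and 0.05 m and y of riser_2_mid in the frame of mat between -0.045 and 0.045 m and height (world z) of riser_2_mid below 0.029 m); the robot touches nothing.
It fails at once if the wobbly riser is dropped or toppled (moves faster than 0.5 m/s without the fingers on it) (linear speed of riser_1 above 0.5 m/s and contact force between the fingers and riser_1 below 0.01 N).
It fails at once if the steady riser is dropped or toppled (moves faster than 0.5 m/s without the fingers on it) (linear speed of riser_2 above 0.5 m/s and contact force between the fingers and riser_2 below 0.01 N).
It fails at once if the tape measure is moved by more than 30 mm (distance of tape_measure_mid from where it was at the start of the episode above 0.03 m).
It fails at once if the pliers is moved by more than 30 mm (distance of pliers_mid from where it was at the start of the episode above 0.03 m).
It fails at once if the masking tape is moved by more than 30 mm (distance of masking_tape_mid from where it was at the start of the episode above 0.03 m).
It also fails if it takes over 72 s, if anything falls off the work surface, if the arm or the gripper's body presses on something with over 40 N, if the wrist force passes 120 N, or if a joint passes its speed limit or range.

ROBOT

A 6-joint arm with a two-finger parallel gripper is mounted at the origin on a cart in front of the work surface, level with it; the furniture and walls round the work are solid. World frame = base frame: x ahead of the robot, y to its left, z up, the work surface at z = 0. Lengths are in m, angles in rad, forces in N, time in s.
With the tool pointing down it reaches from about 0.25 to 0.8 m from the base axis. Payload 8.5 kg.
Tool frame: the origin (TCP) lies at the very end of the fingers, on their centre line; the grasp point (between the pads) lies 19 mm behind it; z points along the fingers, x is the direction in which the jaws open and shut, and the axes are right-handed (so a half turn about z gives the same grasp; the last joint's range is limited). The gripper opens to 85 mm and grips with 20 to 120 N. Pads are 22 mm wide; open, the fingers measure 114 mm over their backs; the gripper's body (76 mm by 85 mm) begins 54 mm behind the grasp point. The pads swing forward as they close: fully open they stand 13 mm farther back than shut.
Start: joints at [-1.329, 0.238, -0.013, 1.319, 0, 1.571], TCP at [0.126, -0.51, 0.231] pointing down, gripper open.
Joint ranges: [-2.66, 2.66], [-1.03, 1.9], [-1.14, 1.46], [-1.82, 2.27], [-1.45, 1.34], [-3.14, 3.14]. Speed limits (rad/s): [2.22, 2.22, 2.79, 3.14, 3.14, 3.14].

INTERFACE

Orientations are given as [roll, pitch, yaw] about the fixed x, y, z axes, in that order (R = Rz(yaw) Ry(pitch) Rx(roll)).
In Python, from bench import status, grab_frame, camera_info, bot gives the robot as it stands.
- The arm moves only by the tool jog_arm, never from a script. Its argument "deltas" is a list of rows, each a list of 5 numbers: the shift along the tool's x, y, z in cm, then the turn about the tool's z in degrees, then the closure, from -1 (fully open) to 1 (shut). A call has 1 to 12 rows; each row is the pose to reach, as a shift and turn from the pose commanded when the call began, along the tool's axes at that moment; what a row does not reach only later rows make up. A row lasts 1/12 s, in which the tool goes at most 41.7 mm and 7.16 degrees, less where a joint would pass 70% of its speed; a pose out of reach is approached as far as the arm can. A call with a gripper value outside its range is refused whole. The fingers move at their own pace and stop on an object; "grip_force" is the grip in N (left out, the last holds). Time passes only in rows, so rows that repeat a pose let the fingers close. It gives the time, the measured TCP pose, the force and the opening at its end, in the units of the state.
- status.observe(): the state, without advancing time (a new reading comes with each control period).
- grab_frame(name): name is "scene" or "side" or "wrist"; returns (picture, depth): 420x560x3 uint8, blue, green, red; 420x560 float32, m along the optical axis (not along the pixel's ray), 0 where there is no reading.
- camera_info(name): a dict with "K" (3x3 intrinsics, pixels), "k1" (the pictures are not rectified: a ray, as slopes to the right and down, at radius r is drawn at 1 + k1 r^2 times it, then the intrinsics apply), "pose" (4x4, takes a point from camera to world coordinates); the wrist camera has in their place "T_tool_cam" (4x4, takes a point from camera to tool coordinates, whose origin is the TCP and whose axes are the tool frame's). Camera axes: x right, y down, z forward; pixel columns grow to the right and rows downward; lengths in m; the calibration is good to about 2 mm. A picture is of the moment at which its call begins: read the wrist's pose just before it. camera_info takes no time and is no camera call.
- bot.sign_off(): hands the job in, once; it reports no verdict.
The state is a dict: "t": time; "joint_pos": joint angles; "qd": joint speeds; "joint_torque": joint torques, N m; "tool_pos": TCP position; "tcp_rot": TCP orientation; "wrist_force": force on the tool from outside, world axes, zero at the start; "torque": the same for the moment, N m; "finger_gap": finger opening in m.
Only numpy, scipy, OpenCV 4.12 (cv2) and the standard library are available. Lean on these libraries where they do the work, as an engineer would, in place of code of your own. Each camera call takes 0.05 s, during which the arm holds its last target. There are 200 camera calls.

## Working session

There is one attempt and no reset: what is moved stays moved. The work goes in short steps, Python scripts to look and compute and a tool call to move; the robot and the scene stay as the last step left them, time stands still between calls to the robot, and variables do not carry over. Pictures are saved under pics/ and viewed, about 8 in all and at most 12, crops included, and the job is handed in when it is done.

Besides the shell and the picture viewer there is one more tool, called after "Request:" as name(argument=value, ...) on one line, values as JSON. jog_arm: Moves the arm, as the interface text tells. Its arguments: {"type":"object","properties":{"deltas":{"type":"array"},"grip_force":{"type":"number"}},"required":["deltas"]}

```bash
mkdir -p pics; ls; python3 - <<'E'
from bench import status, grab_frame, camera_info, bot
import cv2,numpy as np
s=status.observe();print(s)
for n in("scene","side"):
    im,d=grab_frame(n);cv2.imwrite(f"pics/{n}0.png",im);np.save(f"{n}0.npy",d)
    print(camera_info(n))
print(camera_info("wrist"))
E
```

```text
pics
{'t': 0.0, 'joint_pos': array([-1.32900061e+00,  2.38784914e-01, -1.42694718e-02,  1.31915955e+00,
       -9.68660932e-06,  1.57081333e+00]), 'qd': array([-0.00016108, -0.00033973, -0.00061621,  0.000221  ,  0.00142178,
       -0.00034157]), 'joint_torque': array([ 3.70676222e-03, -5.38785088e+01,  3.46437621e+01,  1.83524669e-02,
        1.17796285e-04,  1.00965755e-05]), 'tool_pos': array([ 0.12560938, -0.50933434,  0.23066951]), 'tcp_rot': array([ 3.14158294e+00,  1.41760667e-03, -1.32901761e+00]), 'wrist_force': array([0.19574597, 0.10050902, 0.19953924]), 'torque': array([0.02472833, 0.00588069, 0.00211429]), 'finger_gap': 0.0853112376713883}
{'K': array([[413.03287524,   0.        , 276.5000294 ],
       [  0.        , 413.03287524, 208.76973465],
       [  0.        ,   0.        ,   1.        ]]), 'k1': 0.004837936680548626, 'pose': array([[ 0.49199883, -0.3459054 ,  0.79892841, -0.66060422],
       [-0.87024149, -0.22158219,  0.4399785 , -0.51255915],
       [ 0.02483737, -0.91172956, -0.41003941,  0.66254863],
       [ 0.        ,  0.        ,  0.        ,  1.        ]
[... 387 characters left out ...]
536e-03, -8.53176197e-01, -5.21621789e-01,
         8.60096867e-01],
       [ 0.00000000e+00,  0.00000000e+00,  0.00000000e+00,
         1.00000000e+00]])}
{'K': array([[361.982881  ,   0.        , 276.32165562],
       [  0.        , 361.982881  , 210.77039987],
       [  0.        ,   0.        ,   1.        ]]), 'k1': -0.06852895131606436, 'T_tool_cam': array([[ 1.00000000e+00, -2.09313726e-05, -9.79125327e-06,
        -7.44328366e-04],
       [ 2.29601613e-05,  9.47883784e-01,  3.18616276e-01,
        -8.29274754e-02],
       [ 2.61189420e-06, -3.18616276e-01,  9.47883784e-01,
        -1.41289593e-01],
       [ 0.00000000e+00,  0.00000000e+00,  0.00000000e+00,
         1.00000000e+00]])}
```

View pics/scene0.png

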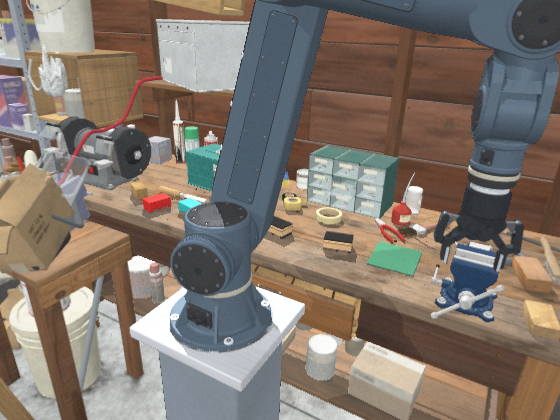

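View pics/side0.png

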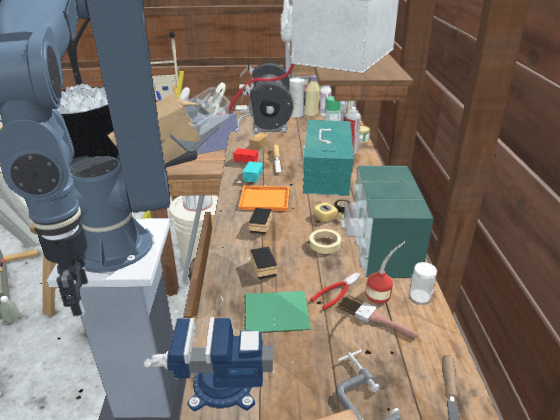

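The side view shows two black-padded pale risers at (260,220) and (263,262). The red (246,155) and turquoise (252,172) blocks are decoys. The tray is at (263,198) and the mat at (278,311). The bystanders are the tape measure (325,212), the masking tape (325,241) and the pliers (335,290).

```bash
cat > h.py <<'E'
from bench import status, grab_frame, camera_info, bot
import cv2,numpy as np
from scipy.spatial.transform import Rotation as R
def toolT(s=None):
    s=s or status.observe();T=np.eye(4);T[:3,:3]=R.from_euler('xyz',s['tcp_rot']).as_matrix();T[:3,3]=s['tool_pos'];return T
def campose(n,T=None):
    c=camera_info(n);return (c['pose'] if n!='wrist' else T@c['T_tool_cam']),c
def rays(n,px,z,T=None):
    P,c=campose(n,T);px=np.float64(px).reshape(-1,1,2)
    q=cv2.undistortPoints(px,c['K'],np.array([c['k1'],0,0,0,0.])).reshape(-1,2)
    d=np.c_[q,np.ones(len(q))]@P[:3,:3].T;o=P[:3,3]
    return o+d*((z-o[2])/d[:,2])[:,None]
def blobs(mask,minA=60):
    n,l,st,ce=cv2.connectedComponentsWithStats(mask.astype(np.uint8))
    return [(st[i],ce[i],l==i) for i in range(1,n) if st[i][4]>=minA]
def rect(n,m,z,T=None):
    """min-area rectangle of a mask cast on plane z: centre, (long,short), yaw of long side"""
    ct=max(cv2.findContours(m.astype(np.uint8),cv2.RETR_EXTERNAL,cv2.CHAIN_APPROX_NONE)[0],key=len)
    w=rays(n,ct,z,T)[:,:2];(c,(a,b),t)=cv2.minAreaRect(np.float32(w*1000))
    if a<b:a,b,t=b,a,t+90
    return np.round(np.array(c)/1000,4),(round(a),round(b)),round((t+90)%180-90,1)
E
python3 - <<'E'
from h import *
im=cv2.imread('pics/side0.png');h=cv2.cvtColor(im,cv2.COLOR_BGR2HSV);H,S,V=[h[...,i].astype(int) for i in range(3)]
def box(m,x0,y0,x1,y1):
    o=np.zeros_like(m);o[y0:y1,x0:x1]=m[y0:y1,x0:x1];return max(blobs(o,20),key=lambda b:b[0][4])
for nm,m,b,z in [("A",(V<60),(240,203,285,240),.042),("B",(V<60),(240,240,290,285),.042),
 ("tray",(H>8)&(H<22)&(S>190)&(V>180),(230,180,295,214),.014),("mat",(H>55)&(H<85)&(S>100),(240,285,315,335),.004),
 ("tapem",(H>18)&(H<32)&(S>120)&(V>120),(310,200,340,225),.02),("roll",(H>15)&(H<35)&(V>150)&(S<130),(305,228,345,256),.02),
 ("pliers",((H<6)|(H>174))&(S>150),(308,270,362,310),.01)]:
    st,ce,mm=box(m,*b);print(nm,st,ce.round(),rect('side',mm,z))
cv2.imwrite('pics/crop1.png',cv2.resize(im[180:340,220:380],None,fx=4,fy=4,interpolation=cv2.INTER_CUBIC)[:600])
E
```

```text
A [250 231  15   3  25] [257. 232.] (array([0.4522, 0.0079]), (45, 8), -12.7)
B [259 274  17   5  26] [266. 276.] (array([ 0.4829, -0.2041]), (46, 6), 15.8)Traceback (most recent call last):
  File "<stdin>", line 9, in <module>
  File "<stdin>", line 4, in box
ValueError: max() iterable argument is empty
```

```bash
python3 - <<'E'
from h import *
im=cv2.imread('pics/side0.png');h=cv2.cvtColor(im,cv2.COLOR_BGR2HSV);H,S,V=[h[...,i].astype(int) for i in range(3)]
for p in [(260,214),(263,256),(263,190),(243,190),(278,311),(325,212),(312,241),(262,228),(270,270)]: print(p,h[p[1],p[0]])
cv2.imwrite('pics/crop1.png',cv2.resize(im[180:330,220:380],None,fx=4,fy=4,interpolation=cv2.INTER_CUBIC)[:600])
E
```

```text
(260, 214) [110  13  59]
(263, 256) [105  16  62]
(263, 190) [ 17 168 254]
(243, 190) [ 17 166 254]
(278, 311) [ 76 104 174]
(325, 212) [ 25  86 248]
(312, 241) [ 27  40 251]
(262, 228) [ 17  90 189]
(270, 270) [ 17  89 198]
```

View pics/crop1.png

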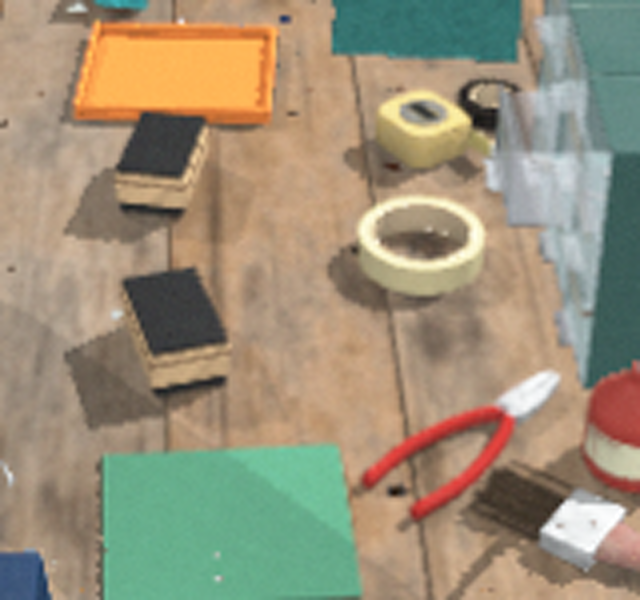

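The enlarged crop shows two pale blocks with black pads, at crop (163,145) and (175,310). These are the risers. The red and turquoise ones are decoys further back. The masks need looser limits.

```bash
python3 - <<'E'
from h import *
im=cv2.imread('pics/side0.png');h=cv2.cvtColor(im,cv2.COLOR_BGR2HSV);H,S,V=[h[...,i].astype(int) for i in range(3)]
def box(m,x0,y0,x1,y1):
    o=np.zeros_like(m);o[y0:y1,x0:x1]=m[y0:y1,x0:x1];return max(blobs(o,20),key=lambda b:b[0][4])
for nm,m,b,z in [("A",(V<85)&(S<60),(240,203,285,240),.042),("B",(V<85)&(S<60),(240,240,290,285),.042),
 ("tray",(H>8)&(H<22)&(S>150)&(V>180),(230,180,295,214),.014),("mat",(H>65)&(H<85)&(S>90),(240,285,315,335),.004),
 ("tapem",(H>18)&(H<32)&(S>60)&(V>190),(310,200,340,225),.02),("roll",(H>15)&(H<35)&(V>200)&(S<80),(305,228,345,256),.02),
 ("pliers",((H<6)|(H>174))&(S>130),(308,270,362,310),.01)]:
    st,ce,mm=box(m,*b);print(nm,st,rect('side',mm,z))
P=np.load('side0.npy')
c=camera_info('side')
for px in [(260,214),(263,256)]:
    d=P[px[1],px[0]];q=cv2.undistortPoints(np.float64([[px]]),c['K'],np.array([c['k1'],0,0,0,0.]))[0,0]
    print('depth pt',(c['pose']@np.r_[q*d,d,1])[:3].round(4), rays('side',[px],.042))
E
```

```text
A [249 208  22  16 237] (array([0.4598, 0.1027]), (89, 52), 76.9)
B [251 247  25  22 361] (array([ 0.4713, -0.1194]), (89, 53), -75.2)
tray [ 239  186   50   25 1114] (array([0.4725, 0.2686]), (171, 170), -4.5)
mat [ 246  292   64   40 2271] (array([ 0.5057, -0.2973]), (156, 138), 2.0)
tapem [314 202  24  14 142] (array([0.6837, 0.1755]), (76, 63), -59.2)
roll [309 228  33  20 241] (array([0.6638, 0.0033]), (102, 99), 44.1)
pliers [311 282  38  28 287] (array([ 0.6536, -0.243 ]), (122, 58), 44.5)
depth pt [0.4604 0.1076 0.0444] [[0.4603042  0.11139971 0.042     ]]
depth pt [ 0.4714 -0.1139  0.0415] [[ 0.47139461 -0.11452184  0.042     ]]
```

```bash
cat >> h.py <<'E'
def go(*wps,s=None):
    """waypoints (x,y,z[,yaw deg]) -> jog rows (cm,cm,cm,deg) from present pose (tool assumed pointing down)"""
    s=s or status.observe();T=toolT(s);yaw=np.degrees(s['tcp_rot'][2])
    for w in wps:
        d=T[:3,:3].T@(np.array(w[:3])-T[:3,3])*100
        t=-((w[3]-yaw+180)%360-180) if len(w)>3 else 0
        print('row',d.round(2),round(t,1))
E
python3 -c "
from h import *
go((.13,-.5,.30),(.47,.12,.28,0))"
```

```text
row [-0.81 -0.65 -6.92] 0
row [-52.87 -48.5   -4.86] -76.1
```

Request:
jog_arm(deltas=[[0,0,-4,0,1],[-1,-1,-7,-2,1],[-53,-48,-6,-76,1],[-53,-48,-6,-76,1],[-53,-48,-6,-76,1],[-53,-48,-6,-76,1],[-53,-48,-6,-76,1],[-53,-48,-6,-76,1],[-53,-48,-6,-76,1],[-53,-48,-6,-76,1],[-53,-48,-6,-76,1],[-53,-48,-6,-76,1]], grip_force=30)

```text
t: 1.1
tool_pos: [0.3304, -0.1286, 0.2954]
tcp_rot: [3.142, -0.0, -0.038]
wrist_force: [1.4, -2.3, 0.1]
finger_gap: -0.0001
```

Request:
jog_arm(deltas=[[12.5,-24,0,0,1],[12.5,-24,0,0,1],[12.5,-24,0,0,1],[12.5,-24,0,0,1],[12.5,-24,0,0,1],[12.5,-24,0,0,1],[12.5,-24,0,0,1],[12.5,-24,0,0,1],[12.5,-24,0,0,1]])

```text
t: 1.85
tool_pos: [0.4657, 0.1046, 0.2946]
tcp_rot: [3.141, 0.002, -0.042]
wrist_force: [0.2, -0.2, 0.4]
finger_gap: -0.0002
```

```bash
python3 - <<'E'
from h import *
s=status.observe();T=toolT(s);im,d=grab_frame('wrist');cv2.imwrite('pics/w1.png',im);np.save('w1T.npy',T)
print(s['tool_pos'],s['tcp_rot'],s['qd'].round(2))
h=cv2.cvtColor(im,cv2.COLOR_BGR2HSV);H,S,V=[h[...,i].astype(int) for i in range(3)]
for nm,m,z in [("pad",(V<85)&(S<60),.042),("tray",(H>8)&(H<22)&(S>150)&(V>150),.014),("mat",(H>60)&(H<85)&(S>90),.004)]:
    for st,ce,mm in blobs(m,400): print(nm,st,ce.round(),rect('wrist',mm,z,T))
E
```

```text
[0.46569203 0.10462106 0.29456382] [ 3.14106967e+00  1.75953142e-03 -4.16625540e-02] [-0.04 -0.03 -0.02  0.01 -0.   -0.01]
pad [ 489   37   58   57 1283] [516.  66.] (array([0.7248, 0.2051]), (63, 56), -10.8)
pad [  40  102   95  157 5976] [100. 173.] (array([0.2667, 0.0978]), (175, 91), -76.1)
pad [ 243  126   61   85 3812] [273. 168.] (array([0.4612, 0.1025]), (90, 55), 77.6)
pad [ 153  265  254  155 8004] [292. 355.] (array([ 0.4588, -0.1424]), (368, 256), -2.3)
pad [162 325  45  41 425] [182. 341.] (array([ 0.3279, -0.1221]), (84, 37), 36.3)
pad [ 415  354   99   66 1809] [467. 392.] (array([ 0.7185, -0.2378]), (214, 58), -40.2)
tray [  197     0   161    80 11623] [275.  38.] (array([0.4711, 0.2422]), (169, 81), -4.4)
```

View pics/w1.png

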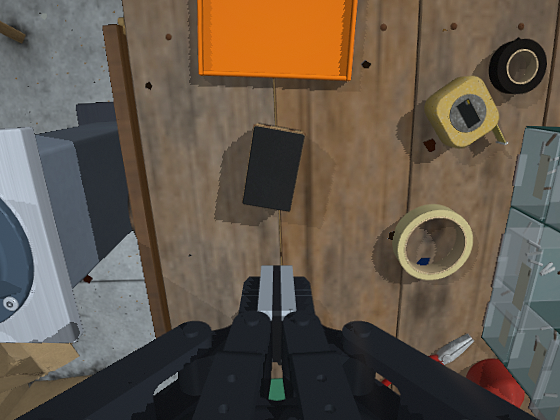

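The wrist picture shows riser A at (273,168), and the cast agrees with the side view: (0.461, 0.1025), long axis 77.6°. The tray's front edge runs at rows ~75–80, giving a tray centre of ≈ (0.474, 0.277) and yaw −4.4°. Next I press A's far end.

```bash
python3 -c "
from h import *
go((.469,.138,.055,-2.4),(.469,.138,.044),(.469,.138,.039),(.453,.067,.055),(.453,.067,.039))"
```

```text
row [ 0.26 -3.45 23.98] -0.1
row [ 0.26 -3.45 25.08] 0
row [ 0.26 -3.45 25.58] 0
row [-1.04  3.71 23.99] 0
row [-1.03  3.71 25.59] 0
```

Request:
jog_arm(deltas=[[0.2,-3.4,4,0,1],[0.2,-3.4,8,0,1],[0.2,-3.4,12,0,1],[0.2,-3.4,16,0,1],[0.2,-3.4,20,0,1],[0.2,-3.4,23.6,0,1],[0.2,-3.4,24.5,0,1],[0.2,-3.4,24.8,0,1],[0.2,-3.4,25.1,0,1],[0.2,-3.4,25.3,0,1],[0.2,-3.4,25.4,0,1],[0.2,-3.4,25.4,0,1]])

```text
t: 2.9
tool_pos: [0.4702, 0.1378, 0.0428]
tcp_rot: [-3.141, -0.002, -0.044]
wrist_force: [-0.0, -0.3, 0.4]
finger_gap: -0.0003
```

Request:
jog_arm(deltas=[[0,0,0.1,0,1],[0,0,0.2,0,1],[0,0,0.3,0,1],[0,0,0.3,0,1]])

```text
t: 3.23
tool_pos: [0.4704, 0.1379, 0.0419]
tcp_rot: [-3.14, -0.004, -0.044]
wrist_force: [-9.3, -3.4, 36.0]
finger_gap: -0.0002
```

36 N with no dip, so that end is firm. Now the other end of A.

Request:
jog_arm(deltas=[[0,0,-1,0,1],[0,1,-1.2,0,1],[-1.3,7.1,-1.2,0,1],[-1.3,7.1,-1.2,0,1],[-1.3,7.1,-0.5,0,1],[-1.3,7.1,-0.2,0,1],[-1.3,7.1,0,0,1],[-1.3,7.1,0.1,0,1],[-1.3,7.1,0.2,0,1],[-1.3,7.1,0.2,0,1]])

```text
t: 4.07
tool_pos: [0.453, 0.0651, 0.0416]
tcp_rot: [3.137, -0.003, -0.045]
wrist_force: [-27.1, -17.1, 89.8]
finger_gap: 0.0001
```

A is firm at both ends, so B should be the wobbly one. Backing off and moving to B.

Request:
jog_arm(deltas=[[0,0,-1.5,0,1],[0,0,-3,0,1],[0.5,4,-3,0,1],[0.8,8,-3,0,1],[1,12,-3,0,1],[1,14.9,-3,0,1],[1,14.9,-3,0,1],[1,14.9,-3,0,1]])

```text
t: 4.73
tool_pos: [0.4567, -0.0832, 0.0662]
tcp_rot: [-3.141, -0.0, -0.047]
wrist_force: [-0.1, 0.8, 1.2]
finger_gap: -0.0001
```

```bash
python3 -c "
from h import *
print(status.observe()['tool_pos'],status.observe()['wrist_force'])
go((.462,-.084,.042),(.480,-.154,.042))"
```

```text
[ 0.45670089 -0.08323888  0.06617633] [-0.10360499  0.78576244  1.23940981]
row [0.53 0.05 2.42] 0
row [2.66 6.96 2.42] 0
```

Request:
jog_arm(deltas=[[0.5,0,1.2,0,1],[0.5,0,2.0,0,1],[0.5,0,2.2,0,1],[0.5,0,2.4,0,1],[0.5,0,2.5,0,1],[0.5,0,2.6,0,1],[0.5,0,2.6,0,1]])

```text
t: 5.32
tool_pos: [0.4608, -0.0803, 0.0408]
tcp_rot: [-3.138, 0.001, -0.042]
wrist_force: [-3.9, 6.9, 10.2]
finger_gap: 0.0002
```

Request:
jog_arm(deltas=[[0.5,0.4,-0.5,0,1],[0.5,0.4,-0.2,0,1],[0.5,0.4,0.1,0,1],[0.5,0.4,0.2,0,1],[0.5,0.4,0.2,0,1]])

```text
t: 5.73
tool_pos: [0.467, -0.0837, 0.0395]
tcp_rot: [-3.136, -0.002, -0.042]
wrist_force: [-2.9, 15.2, 23.6]
finger_gap: -0.0001
```

```bash
python3 - <<'E'
from h import *
im,d=grab_frame('side');cv2.imwrite('pics/s2.png',im)
cv2.imwrite('pics/s2c.png',cv2.resize(im[190:310,210:330],None,fx=5,fy=5,interpolation=cv2.INTER_CUBIC))
print(status.observe()['tool_pos'],status.observe()['wrist_force'])
E
```

```text
[ 0.46706782 -0.083852    0.03959545] [-4.37330738 15.45722786 23.67172271]
```

View pics/s2c.png

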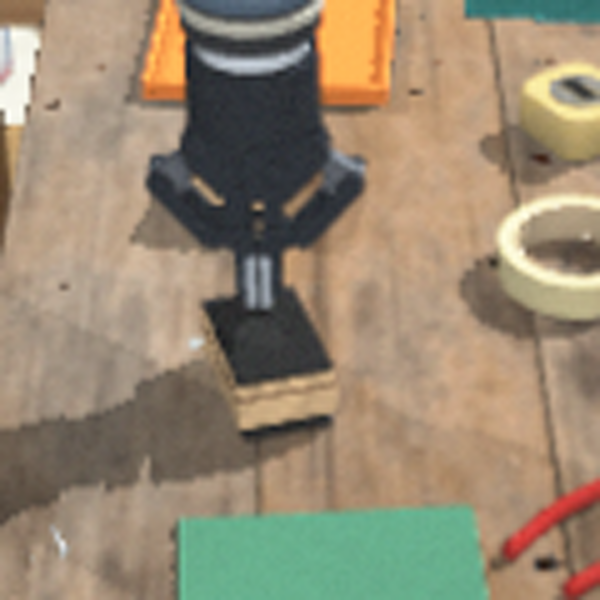

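The tip is at z 0.0395, 2.5 mm below the pad top with moderate force, and the block appears tilted (crop (270,330)). I'll press slightly more to see the stop, then the other end for comparison.

Request:
jog_arm(deltas=[[0,0,0.05,0,1],[0,0,0.1,0,1],[0,0,0.1,0,1]])

```text
t: 6.03
tool_pos: [0.4671, -0.0834, 0.0391]
tcp_rot: [-3.135, -0.003, -0.042]
wrist_force: [-5.0, 18.6, 30.2]
finger_gap: 0.0003
```

Request:
jog_arm(deltas=[[0,0,-1,0,1],[0,0,-1.6,0,1],[1.6,4,-1.6,0,1],[1.6,7,-1.6,0,1],[1.6,7,-1.0,0,1],[1.6,7,-0.6,0,1],[1.6,7,-0.4,0,1],[1.6,7,-0.35,0,1]])

```text
t: 6.7
tool_pos: [0.4791, -0.1581, 0.042]
tcp_rot: [3.138, -0.0, -0.045]
wrist_force: [-7.5, -6.4, 24.3]
finger_gap: -0.0001
```

B's +y end dips 3 mm under load and its −y end is firm at z 0.042, so B is the wobbly one (worn at the +y end). A is steady. First I move A to the mat.

```bash
python3 -c "
from h import *
go((.479,-.158,.12),(.461,.1025,.10,-12.4),(.461,.1025,.006,-12.4))"
```

```text
row [-0.01  0.02 -7.8 ] 0
row [ -2.97 -25.93  -5.89] 9.8
row [ -2.98 -25.96   3.51] 9.8
```

Request:
jog_arm(deltas=[[0,0,-4,0,0],[0,0,-7.5,0,-1],[-1,-5,-7.5,5,-1],[-3,-25.9,-6,9.8,-1],[-3,-25.9,-6,9.8,-1],[-3,-25.9,-6,9.8,-1],[-3,-25.9,-6,9.8,-1],[-3,-25.9,-6,9.8,-1],[-3,-25.9,-6,9.8,-1],[-3,-25.9,-6,9.8,-1],[-3,-25.9,-6,9.8,-1],[-3,-25.9,-6,9.8,-1]])

```text
t: 7.7
tool_pos: [0.4603, 0.1024, 0.1007]
tcp_rot: [3.141, 0.0, -0.215]
wrist_force: [-0.4, 0.0, 0.9]
finger_gap: 0.0857
```

```bash
python3 - <<'E'
from h import *
s=status.observe();print(s['tool_pos'],s['tcp_rot'],s['qd'].round(2),s['finger_gap'])
go((.461,.1025,.05,-12.4),(.461,.1025,.006,-12.4))
im,d=grab_frame('wrist');T=toolT(s);cv2.imwrite('pics/w2.png',im)
h=cv2.cvtColor(im,cv2.COLOR_BGR2HSV);H,S,V=[h[...,i].astype(int) for i in range(3)]
for st,ce,mm in blobs((V<90)&(S<70),1500): print(st,ce.round(),rect('wrist',mm,.042,T))
E
```

```text
[0.46026193 0.10241199 0.10068961] [ 3.14106469e+00  4.84423854e-04 -2.14892207e-01] [-0.02 -0.    0.   -0.    0.    0.  ] 0.08566492197653472
row [ 0.07 -0.03  5.07] 0.1
row [ 0.07 -0.03  9.47] 0.1
[  86    0  231  152 3474] [169.  80.] (array([0.4384, 0.1903]), (139, 48), -34.9)
[  196   160   131   155 13861] [273. 227.] (array([0.4506, 0.0998]), (101, 74), 77.7)
[    0   181   560   239 37224] [246. 364.] (array([0.4503, 0.0406]), (445, 193), -12.4)
```

Request:
jog_arm(deltas=[[0,0,3,0,-1],[0,0,6,0,-1],[0,0,9,0,-1],[0,0,9.4,0,-1],[0,0,9.4,0,-1],[0,0,9.4,0,1],[0,0,9.4,0,1],[0,0,9.4,0,1],[0,0,9.4,0,1],[0,0,9.4,0,1],[0,0,9.4,0,1]], grip_force=60)

```text
t: 8.67
tool_pos: [0.4618, 0.1029, 0.0088]
tcp_rot: [-3.141, -0.003, -0.216]
wrist_force: [-0.6, -1.5, 6.5]
finger_gap: 0.0571
```

Request:
jog_arm(deltas=[[0,0,-2,0,1],[0,0,-6,0,1],[0,0,-10,0,1],[0,0,-10,0,1]])

```text
t: 9.0
tool_pos: [0.4645, 0.1037, 0.1144]
tcp_rot: [-3.137, -0.01, -0.215]
wrist_force: [1.9, 0.1, -3.7]
finger_gap: 0.0567
```

```bash
python3 -c "
from h import *
print(status.observe()['tool_pos'],status.observe()['wrist_force'])
go((.506,-.297,.107,-12.4),(.506,-.297,.0135,-12.4))"
```

```text
[0.46447698 0.10370482 0.11438707] [ 1.94054076  0.09344394 -3.74332016]
row [12.6  38.26  0.68] 0.1
row [12.51 38.31 10.03] 0.1
```

Request:
jog_arm(deltas=[[1.3,3.8,0,0,1],[13,38.1,0,0,1],[13,38.1,0,0,1],[13,38.1,0,0,1],[13,38.1,0,0,1],[13,38.1,0,0,1],[13,38.1,0,0,1],[13,38.1,0,0,1],[13,38.1,0,0,1],[13,38.1,0,0,1],[13,38.1,0,0,1],[13,38.1,0,0,1]])

```text
t: 10.0
tool_pos: [0.5061, -0.2989, 0.1069]
tcp_rot: [-3.142, -0.0, -0.218]
wrist_force: [0.1, 0.7, -4.5]
finger_gap: 0.0567
```

```bash
python3 - <<'E'
from h import *
s=status.observe();T=toolT(s);print(s['tool_pos'],s['wrist_force'],s['qd'].round(2))
im,d=grab_frame('wrist');cv2.imwrite('pics/w3.png',im)
h=cv2.cvtColor(im,cv2.COLOR_BGR2HSV);H,S,V=[h[...,i].astype(int) for i in range(3)]
for st,ce,mm in blobs((H>60)&(H<85)&(S>80),800): print('mat',st,rect('wrist',mm,.004,T))
E
```

```text
[ 0.50608165 -0.29887173  0.10687552] [ 0.11338636  0.68972957 -4.50250143] [ 0.04 -0.02 -0.04  0.01  0.01  0.01]
mat [  138    80   262   198 23467] (array([ 0.5066, -0.2959]), (158, 138), 2.3)
```

View pics/w3.png

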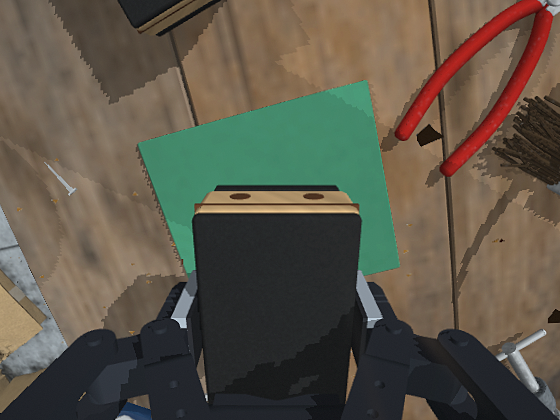

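The wrist view shows A level in the jaws over the mat, whose centre is (0.507,−0.296). Lowering A.

Request:
jog_arm(deltas=[[0,0,3,0,1],[0,0,6,0,1],[0,0,8,0,1],[0,0,8.8,0,1],[0,0,9.2,0,1],[0,0,9.4,0,1],[0,0,9.4,0,1],[0,0,9.4,0,1]])

```text
t: 10.72
tool_pos: [0.5072, -0.2973, 0.0142]
tcp_rot: [3.141, -0.002, -0.215]
wrist_force: [-0.2, -0.9, -3.7]
finger_gap: 0.0573
```

Request:
jog_arm(deltas=[[0,0,0.1,0,1],[0,0,0.2,0,1],[0,0,0.25,0,1]])

```text
t: 10.97
tool_pos: [0.5072, -0.2975, 0.0128]
tcp_rot: [3.141, -0.003, -0.215]
wrist_force: [-5.5, 4.2, 20.3]
finger_gap: 0.0567
```

Request:
jog_arm(deltas=[[0,0,0,0,-0.2],[0,0,0,0,-1],[0,0,0,0,-1],[0,0,0,0,-1],[0,0,-4,0,-1],[0,0,-8,0,-1],[0,0,-12,0,-1],[0,0,-16,0,-1],[0,0,-16,0,-1]])

```text
t: 11.72
tool_pos: [0.5094, -0.2989, 0.1786]
tcp_rot: [3.138, -0.011, -0.215]
wrist_force: [1.4, -0.0, -0.3]
finger_gap: 0.0855
```

```bash
python3 -c "
from h import *
go((.471,-.119,.17,14.8))"
```

```text
row [ -7.6  -16.76   0.71] -27.1
```

Request:
jog_arm(deltas=[[-7.4,-16.8,0.4,-27.1,-1],[-7.4,-16.8,0.4,-27.1,-1],[-7.4,-16.8,0.4,-27.1,-1],[-7.4,-16.8,0.4,-27.1,-1],[-7.4,-16.8,0.4,-27.1,-1],[-7.4,-16.8,0.4,-27.1,-1],[-7.4,-16.8,0.4,-27.1,-1]])

```text
t: 12.3
tool_pos: [0.4701, -0.1164, 0.1667]
tcp_rot: [3.141, -0.001, 0.26]
wrist_force: [-0.5, -1.2, -0.4]
finger_gap: 0.0853
```

```bash
python3 - <<'E'
from h import *
s=status.observe();T=toolT(s);print(s['tool_pos'],s['tcp_rot'],s['qd'].round(2))
im,d=grab_frame('wrist');cv2.imwrite('pics/w4.png',im)
h=cv2.cvtColor(im,cv2.COLOR_BGR2HSV);H,S,V=[h[...,i].astype(int) for i in range(3)]
for st,ce,mm in blobs((V<65)&(S<40),1500): print(st,ce.round(),rect('wrist',mm,.042,T))
i2,_=grab_frame('side');h=cv2.cvtColor(i2,cv2.COLOR_BGR2HSV);H,S,V=[h[...,i].astype(int) for i in range(3)]
for st,ce,mm in blobs((V<85)&(S<60),100):
    if 230<ce[0]<310 and ce[1]>200: print('side',st,rect('side',mm,.042),rect('side',mm,.046))
E
```

```text
[ 0.47005598 -0.11639255  0.16672532] [ 3.14107221e+00 -7.38059166e-04  2.59723738e-01] [-0.03  0.02  0.02 -0.   -0.   -0.01]
[ 240  149   74  109 7448] [277. 201.] (array([ 0.4722, -0.1185]), (88, 55), -75.3)
[ 230  346   81   55 2648] [271. 376.] (array([ 0.5103, -0.2854]), (64, 56), 78.4)
side [251 247  25  22 363] (array([ 0.4712, -0.1197]), (90, 54), -75.3) (array([ 0.4714, -0.1249]), (89, 54), -75.3)
side [263 287  27  26 515] (array([ 0.506 , -0.2947]), (91, 53), 77.8) (array([ 0.506 , -0.2991]), (90, 53), 77.8)
```

B is at (0.472,−0.1185), long axis −75.3°, and A is placed at about (0.506,−0.297). I'll grip B lightly near its firm end and swing it up about the other end.

```bash
python3 -c "
from h import *
go((.4824,-.1581,.06,14.7),(.4824,-.1581,.022,14.7))"
```

```text
row [ 0.12  4.21 10.66] 0.1
row [ 0.12  4.2  14.46] 0.1
```

Request:
jog_arm(deltas=[[0.1,4.2,3,0.2,-1],[0.1,4.2,7,0.2,-1],[0.1,4.2,10.5,0.2,-1],[0.1,4.2,13,0.2,-1],[0.1,4.2,14.4,0.2,-1],[0.1,4.2,14.4,0.2,-1],[0.1,4.2,14.4,0.2,1],[0.1,4.2,14.4,0.2,1],[0.1,4.2,14.4,0.2,1],[0.1,4.2,14.4,0.2,1],[0.1,4.2,14.4,0.2,1],[0.1,4.2,14.4,0.2,1]], grip_force=20)

```text
t: 13.4
tool_pos: [0.4826, -0.1583, 0.0237]
tcp_rot: [3.139, -0.002, 0.254]
wrist_force: [-1.6, -3.7, 7.5]
finger_gap: 0.0568
```

Request:
jog_arm(deltas=[[0,-0.2,-0.5,0,1],[0,-0.5,-1.0,0,1],[0,-0.9,-1.5,0,1],[0,-1.3,-2.0,0,1],[0,-1.7,-2.5,0,1],[0,-2.1,-3.0,0,1],[0,-2.5,-3.4,0,1],[0,-2.9,-3.8,0,1],[0,-2.9,-3.8,0,1]])

```text
t: 14.15
tool_pos: [0.4744, -0.1287, 0.0612]
tcp_rot: [3.142, -0.001, 0.255]
wrist_force: [0.1, -0.4, -3.1]
finger_gap: 0.0574
```

```bash
python3 - <<'E'
from h import *
im,d=grab_frame('side')
a=cv2.resize(im[190:310,210:330],None,fx=4,fy=4,interpolation=cv2.INTER_CUBIC)
w,_=grab_frame('wrist');cv2.imwrite('pics/s5c.png',np.hstack([a[:,100:],cv2.resize(w,(426,320))[0:0].reshape(0,426,3) if 0 else cv2.copyMakeBorder(cv2.resize(w,(420,315)),0,165,0,0,0)]))
print(status.observe()['tool_pos'],status.observe()['wrist_force'])
E
```

```text
[ 0.47437065 -0.12928122  0.06050093] [ 0.56206655 -0.11191399 -3.05663277]
```

View pics/s5c.png

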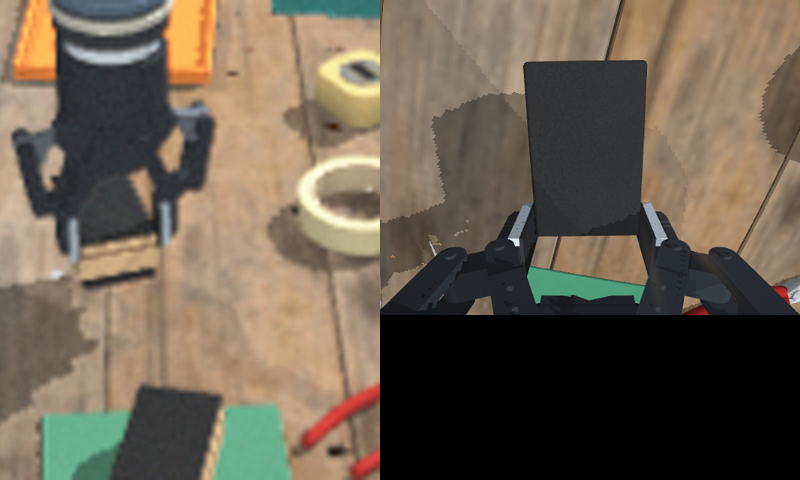

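The full weight is on the gripper, so the block is being carried. The pad faces the camera, at wrist crop (585,150). Its tilt will come from the depth image.

```bash
cat >> h.py <<'E'
def plane(n,m,d,T=None):
    """fit plane to depth points of a mask: centroid, upward normal, extents (5..95% z)"""
    P,c=campose(n,T);v,u=np.nonzero(m&(d>0))
    q=cv2.undistortPoints(np.c_[u,v].astype(float).reshape(-1,1,2),c['K'],np.array([c['k1'],0,0,0,0.])).reshape(-1,2)
    z=d[v,u];w=np.c_[q*z[:,None],z]@P[:3,:3].T+P[:3,3]
    w=w[np.abs(w-np.median(w,0)).max(1)<.08];c0=w.mean(0);nr=np.linalg.svd(w-c0,full_matrices=False)[2][2]
    nr=nr*np.sign(nr[2]);return c0.round(4),nr.round(3),np.percentile(w,[3,97],axis=0).round(4)
def tilt(lo=(170,60),hi=(360,320)):
    s=status.observe();T=toolT(s);im,d=grab_frame('wrist');h=cv2.cvtColor(im,cv2.COLOR_BGR2HSV)
    m=(h[...,2]<75)&(h[...,1]<50);k=np.zeros_like(m);k[lo[1]:hi[1],lo[0]:hi[0]]=True
    b=max(blobs(cv2.erode((m&k).astype(np.uint8),np.ones((5,5))),200),key=lambda b:b[0][4]);c,n,e=plane('wrist',b[2],d,T)
    print('tool',s['tool_pos'].round(4),'F',s['wrist_force'].round(1),'pad',c,'n',n,'tilt along u deg',round(np.degrees(np.arctan2(n@np.array([-.254,.967,0]),n[2])),1));print(e)
    return im
E
python3 -c "
from h import *
tilt((180,70),(345,310))"
```

```text
tool [ 0.4744 -0.1293  0.0605] F [ 0.6 -0.1 -3.1] pad [ 0.462  -0.0854  0.0766] n [-0.002  0.022  1.   ] tilt along u deg 1.2
[[ 0.4347 -0.1275  0.0751]
 [ 0.491  -0.0483  0.078 ]]
```

The block is held nearly level (1.2°), so pad friction holds it against gravity. I'll use the fixed tray's front wall as a stop: push the block's lower front edge against it while lifting, so the block swivels between the pads.

```bash
python3 -c "
from h import *
go((.4605,.095,.08,-4.4),(.4605,.100,.030,-4.4))"
```

```text
row [  4.32 -22.07  -1.97] 19.0
row [  4.44 -22.55   3.03] 19.0
```

Request:
jog_arm(deltas=[[0.8,-3,-2,5,1],[1.5,-6,-2,10,1],[2.2,-9,-2,15,1],[2.8,-12,-2,19,1],[3.4,-15,-2,19,1],[4,-18,-2,19,1],[4.3,-21,-2,19,1],[4.3,-22,-2,19,1],[4.3,-22,-1,19,1],[4.3,-22,0,19,1],[4.3,-22,0,19,1]])

```text
t: 15.22
tool_pos: [0.4593, 0.094, 0.0587]
tcp_rot: [3.141, 0.003, -0.077]
wrist_force: [-0.7, -0.8, -3.6]
finger_gap: 0.057
```

```bash
python3 -c "
from h import *
im=tilt((180,60),(345,310));cv2.imwrite('pics/w6.png',im)
go((.4605,.100,.030,-4.4))"
```

```text
tool [0.4593 0.094  0.0587] F [-0.7 -0.8 -3.6] pad [0.4624 0.1369 0.0674] n [0.021 0.191 0.981] tilt along u deg 10.4
[[0.4374 0.097  0.0598]
 [0.4871 0.1749 0.0753]]
row [ 0.04 -0.62  2.95] -0.0
```

View pics/w6.png

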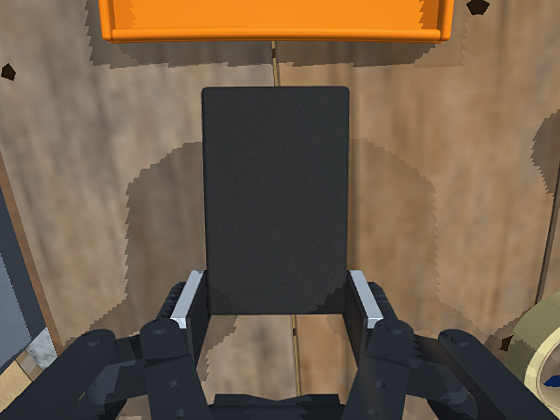

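The tilt has grown to 10.4° on its own, so the block is slowly swivelling down under gravity during the moves. I'll lift it clear and bob it gently to let it swing.

Request:
jog_arm(deltas=[[0,0,-2.5,0,1],[0,0,-5,0,1],[0,0,-3.5,0,1],[0,0,-5.5,0,1],[0,0,-4,0,1],[0,0,-6,0,1],[0,0,-4.5,0,1],[0,0,-6,0,1],[0,0,-6,0,1]])

```text
t: 16.02
tool_pos: [0.4613, 0.0939, 0.1221]
tcp_rot: [-3.141, -0.002, -0.078]
wrist_force: [0.6, -0.1, -2.5]
finger_gap: 0.0569
```

```bash
python3 -c "
from h import *
im=tilt((180,60),(345,310));cv2.imwrite('pics/w7.png',im)"
```

```text
tool [0.4613 0.0939 0.1221] F [ 0.6 -0.1 -2.5] pad [0.4648 0.1321 0.1223] n [0.035 0.394 0.918] tilt along u deg 22.1
[[0.4398 0.0962 0.106 ]
 [0.4896 0.1697 0.1379]]
```

Request:
jog_arm(deltas=[[0,0,1.5,0,1],[0,0,-1,0,1],[0,0,1.5,0,1],[0,0,-1,0,1],[0,0,1.5,0,1],[0,0,-1,0,1],[0,0,1.5,0,1],[0,0,-1,0,1],[0,0,1.5,0,1],[0,0,-1,0,1],[0,0,1.5,0,1],[0,0,0,0,1]])

```text
t: 17.07
tool_pos: [0.4583, 0.0935, 0.1165]
tcp_rot: [3.14, 0.005, -0.078]
wrist_force: [-2.5, -1.0, -4.7]
finger_gap: 0.0568
```

Request:
jog_arm(deltas=[[0,0,1.5,0,1],[0,0,-1,0,1],[0,0,1.5,0,1],[0,0,-1,0,1],[0,0,1.5,0,1],[0,0,-1,0,1],[0,0,1.5,0,1],[0,0,-1,0,1],[0,0,1.5,0,1],[0,0,-1,0,1],[0,0,0,0,1],[0,0,0,0,1]])

```text
t: 18.07
tool_pos: [0.4606, 0.094, 0.1199]
tcp_rot: [-3.141, -0.0, -0.078]
wrist_force: [-0.2, -0.8, -4.4]
finger_gap: 0.0566
```

```bash
python3 -c "
from h import *
im=tilt((180,60),(345,310));cv2.imwrite('pics/w8.png',im)"
```

```text
tool [0.4606 0.094  0.1199] F [-0.2 -0.8 -4.4] pad [0.4625 0.1116 0.102 ] n [0.074 0.901 0.428] tilt along u deg 63.3
[[0.438  0.0965 0.0602]
 [0.4869 0.1313 0.1319]]
```

Request:
jog_arm(deltas=[[0,0,1.5,0,1],[0,0,-1,0,1],[0,0,1.5,0,1],[0,0,-1,0,1],[0,0,1.5,0,1],[0,0,-1,0,1],[0,0,1.5,0,1],[0,0,-1,0,1],[0,0,0,0,1],[0,0,0,0,1]])

```text
t: 18.95
tool_pos: [0.4604, 0.0941, 0.1199]
tcp_rot: [3.142, 0.0, -0.078]
wrist_force: [-0.9, -1.5, -3.9]
finger_gap: 0.0566
```

```bash
python3 -c "
from h import *
im=tilt((180,60),(345,310));cv2.imwrite('pics/w9.png',im)"
```

```text
tool [0.4604 0.0941 0.1199] F [-0.9 -1.5 -3.9] pad [0.4622 0.1117 0.1018] n [0.074 0.9   0.429] tilt along u deg 63.3
[[0.4377 0.0967 0.0601]
 [0.4867 0.1316 0.1318]]
```

Stalled at about 64°, hanging near equilibrium. Now I set the lower edge on the bench and draw the top over it to reach upright.

Request:
jog_arm(deltas=[[0,0,2,0,1],[0,0,3.5,0,1],[0,0,4.2,0,1],[0,0,4.6,0,1],[0,-0.4,4.7,0,1],[0,-0.8,4.75,0,1],[0,-1.2,4.85,0,1],[0,-1.6,4.95,0,1],[0,-2,5.05,0,1],[0,-2,5.05,0,1]])

```text
t: 19.83
tool_pos: [0.4641, 0.1155, 0.0739]
tcp_rot: [-3.139, -0.006, -0.077]
wrist_force: [-10.0, 0.8, 42.7]
finger_gap: 0.0569
```

```bash
python3 -c "
from h import *
im=tilt((180,60),(345,310));cv2.imwrite('pics/w10.png',im)
im,d=grab_frame('side');cv2.imwrite('pics/s10.png',cv2.resize(im[150:290,190:350],None,fx=3.5,fy=3.5,interpolation=cv2.INTER_CUBIC))"
```

```text
tool [0.4641 0.1155 0.0739] F [-10.    0.8  42.7] pad [0.4645 0.1254 0.0598] n [0.081 0.95  0.302] tilt along u deg 71.4
[[0.4401 0.1152 0.0186]
 [0.4889 0.1386 0.0892]]
```

Request:
jog_arm(deltas=[[0,-0.2,-0.2,0,1],[0,-0.6,-0.15,0,1],[0,-1.0,-0.1,0,1],[0,-1.4,-0.05,0,1],[0,-1.8,0,0,1],[0,-2.2,0,0,1],[0,-2.5,0.05,0,1],[0,-2.5,0.05,0,1]])

```text
t: 20.6
tool_pos: [0.4643, 0.1395, 0.0696]
tcp_rot: [-3.141, -0.0, -0.077]
wrist_force: [-0.7, -0.7, 4.8]
finger_gap: 0.0566
```

```bash
python3 -c "
from h import *
im=tilt((180,60),(345,330));cv2.imwrite('pics/w11.png',im)
im,d=grab_frame('side');cv2.imwrite('pics/s11.png',cv2.resize(im[150:290,190:350],None,fx=3.5,fy=3.5,interpolation=cv2.INTER_CUBIC))"
```

```text
tool [0.4643 0.1395 0.0696] F [-0.7 -0.7  4.8] pad [0.4643 0.1408 0.0607] n [0.093 0.993 0.07 ] tilt along u deg 85.7
[[0.4408 0.1366 0.0138]
 [0.4888 0.1449 0.0908]]
```

View pics/s11.png

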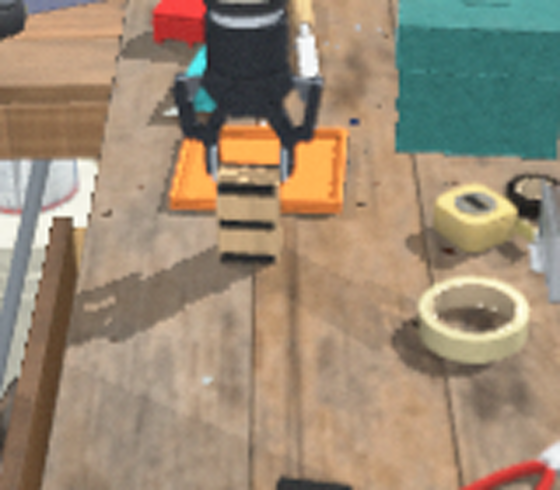

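The side crop shows the riser almost upright at (248,215), feet facing the camera, 86° by depth. I'll carry it into the tray, set it on its end by the front wall and retake it there.

Request:
jog_arm(deltas=[[0,0,-1.5,0,1],[0,0,-3,0,1],[0,-2,-3,0,1],[0,-5,-3,0,1],[0,-8,-3,0,1],[0,-10.5,-3,0,1],[0,-11.2,-3,0,1],[0,-11.2,-3,0,1],[0,-11.2,-2,0,1],[0,-11.2,-1.2,0,1],[0,-11.2,-0.9,0,1],[0,-11.2,-0.9,0,1]])

```text
t: 21.7
tool_pos: [0.4718, 0.2494, 0.0771]
tcp_rot: [3.14, 0.002, -0.079]
wrist_force: [-0.1, -0.6, -3.7]
finger_gap: 0.0568
```

```bash
python3 -c "
from h import *
im=tilt((180,60),(345,330));cv2.imwrite('pics/w12.png',im)"
```

```text
tool [0.4718 0.2494 0.0771] F [-0.1 -0.6 -3.7] pad [0.4709 0.2528 0.067 ] n [0.096 0.985 0.144] tilt along u deg 81.2
[[0.4486 0.2464 0.022 ]
 [0.4956 0.2596 0.0985]]
```

View pics/w12.png

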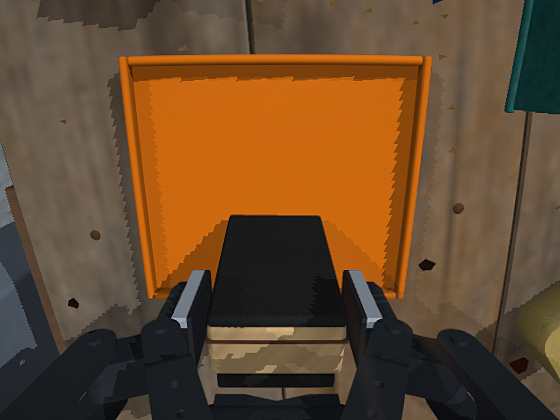

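```bash
python3 - <<'E'
from h import *
T=toolT()
print(rays('wrist',[(275,57),(275,66),(155,296),(148,298),(399,298),(123,58),(431,58)],.014,T).round(4))
E
```

```text
[[0.4798 0.3492 0.014 ]
 [0.4795 0.3447 0.014 ]
 [0.3897 0.2109 0.014 ]
 [0.3847 0.2097 0.014 ]
 [0.5496 0.1969 0.014 ]
 [0.3988 0.3561 0.014 ]
 [0.5631 0.3432 0.014 ]]
```

```bash
python3 -c "
from h import *
print(status.observe()['joint_pos'].round(2), status.observe()['t'])"
```

```text
[ 0.49  0.35 -0.27  0.95  0.    2.14] 21.75
```

The tray's tipping room is tight along its y, about 136 mm inside for the 132 mm needed. I'll turn 90° so the block tips along the tray's 160 mm length, towards the robot.

```bash
python3 -c "
from h import *
go((.506,.276,.107,85.6))"
```

```text
row [ 3.16 -2.88 -2.94] -90.1
```

Request:
jog_arm(deltas=[[0,0,-2,0,1],[0,-1,-3,-7,1],[0.5,-2.9,-3,-14,1],[1,-2.9,-3,-21,1],[1.5,-2.9,-3,-28,1],[2,-2.9,-3,-35,1],[2.5,-2.9,-3,-42,1],[3.2,-2.9,-3,-49,1],[3.2,-2.9,-3,-56,1],[3.2,-2.9,-3,-63,1],[3.2,-2.9,-3,-70,1],[3.2,-2.9,-3,-77,1]])

```text
t: 22.75
tool_pos: [0.5069, 0.2767, 0.1086]
tcp_rot: [-3.142, -0.0, 1.272]
wrist_force: [-0.3, -0.5, -3.7]
finger_gap: 0.0567
```

Request:
jog_arm(deltas=[[0,0,0,-7,1],[0,0,0,-13,1],[0,0,1,-13,1],[0,0,2,-13,1],[0,0,2.7,-13,1],[0,0,3.1,-13,1],[0,0,3.1,-13,1]])

```text
t: 23.33
tool_pos: [0.5062, 0.2767, 0.0766]
tcp_rot: [-3.14, 0.001, 1.491]
wrist_force: [-0.4, 0.1, -2.6]
finger_gap: 0.0568
```

```bash
sed -i 's/np.array(\[-.254,.967,0\])/-T[:3,1]/' h.py; python3 -c "
from h import *
im=tilt((180,60),(345,330));cv2.imwrite('pics/w13.png',im);print(status.observe()['tcp_rot'])"
```

```text
tool [0.5062 0.2767 0.0766] F [-0.4  0.1 -2.6] pad [0.5047 0.2762 0.0688] n [-0.983  0.114  0.142] tilt along u deg 81.8
[[0.4972 0.2522 0.0223]
 [0.5114 0.3009 0.0986]]
[-3.14070759e+00  5.69446019e-04  1.49164596e+00]
```

Request:
jog_arm(deltas=[[0,0,0.3,0,1],[0,-0.2,0.5,0,1],[0,-0.5,0.5,0,1],[0,-0.8,0.5,0,1],[0,-1.1,0.45,0,1],[0,-1.4,0.45,0,1],[0,-1.4,0.45,0,1]])

```text
t: 23.97
tool_pos: [0.493, 0.2787, 0.0733]
tcp_rot: [3.141, -0.001, 1.493]
wrist_force: [0.7, -1.0, 5.9]
finger_gap: 0.0566
```

```bash
python3 -c "
from h import *
im=tilt((180,60),(345,330));cv2.imwrite('pics/w14.png',im)"
```

```text
tool [0.493  0.2787 0.0733] F [ 0.7 -1.   5.9] pad [0.4945 0.2778 0.0728] n [-0.993  0.119  0.017] tilt along u deg 89.0
[[0.4893 0.252  0.0227]
 [0.4982 0.3028 0.0965]]
```

89°, standing on its end in the tray. Release, shift 22 mm towards the feet side and retake it near the top.

Request:
jog_arm(deltas=[[0,0,0.1,0,1],[0,0,0.1,0,0.6],[0,0,0,0,-1],[0,0,0,0,-1],[0,0,0,0,-1],[0,0,0,0,-1],[0,0,0,0,-1]])

```text
t: 24.6
tool_pos: [0.4926, 0.2783, 0.0725]
tcp_rot: [-3.141, 0.0, 1.494]
wrist_force: [0.4, -0.0, 0.4]
finger_gap: 0.0854
```

```bash
python3 -c "
from h import *
im=tilt((180,60),(345,330));cv2.imwrite('pics/w15.png',im);print(status.observe()['finger_gap'])"
```

```text
tool [0.4926 0.2783 0.0725] F [ 0.4 -0.   0.4] pad [0.4949 0.2836 0.0855] n [-0.994  0.086  0.059] tilt along u deg 86.6
[[0.4924 0.2563 0.0599]
 [0.498  0.3033 0.0944]]
0.0857770947722239
```

View pics/w15.png

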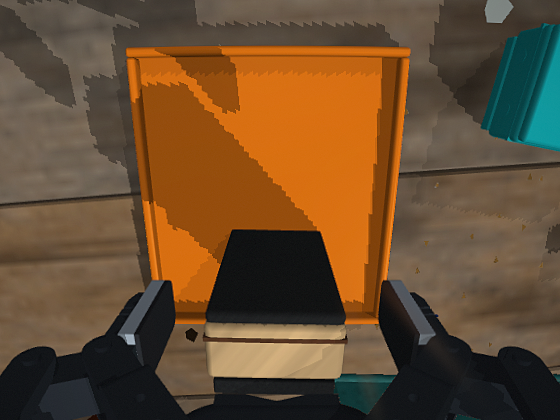

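It stands upright and released: the top end face is at (277,350) and the pad at (275,275), facing the tray's free length. Regripping.

Request:
jog_arm(deltas=[[0,1,-0.6,0,-1],[0,2.2,-0.6,0,-1],[0,2.2,-0.6,0,-1],[0,2.2,-0.6,0,0],[0,2.2,-0.6,0,1],[0,2.2,-0.6,0,1],[0,2.2,-0.6,0,1],[0,2.2,-0.6,0,1],[0,2.2,-0.6,0,1]], grip_force=20)

```text
t: 25.4
tool_pos: [0.5142, 0.2765, 0.0788]
tcp_rot: [-3.141, 0.0, 1.494]
wrist_force: [0.2, -1.0, 0.1]
finger_gap: 0.0572
```

Request:
jog_arm(deltas=[[0,-0.5,0,0,1],[0,-1,0,0,1],[0,-1.5,-0.05,0,1],[0,-2.2,-0.1,0,1],[0,-2.8,-0.05,0,1],[0,-3.4,0.05,0,1],[0,-3.4,0.05,0,1]])

```text
t: 25.98
tool_pos: [0.4798, 0.2797, 0.0791]
tcp_rot: [3.141, -0.001, 1.494]
wrist_force: [1.7, -2.3, 7.3]
finger_gap: 0.0576
```

```bash
cat >> h.py <<'E'
def side(tag):
    im,d=grab_frame('side');cv2.imwrite(f'pics/s{tag}.png',cv2.resize(im[150:260,200:340],None,fx=5,fy=5,interpolation=cv2.INTER_CUBIC))
def topend():
    """plane of the wooden end face seen by wrist: its normal gives the block's rotation"""
    s=status.observe();T=toolT(s);im,d=grab_frame('wrist');h=cv2.cvtColor(im,cv2.COLOR_BGR2HSV).astype(int)
    m=(h[...,0]>8)&(h[...,0]<28)&(h[...,1]<150)&(h[...,2]>110);k=np.zeros_like(m);k[200:420,190:360]=True
    b=max(blobs(cv2.erode((m&k).astype(np.uint8),np.ones((3,3))),50),key=lambda b:b[0][4]);c,n,e=plane('wrist',b[2],d,T)
    print('tool',s['tool_pos'].round(4),'F',s['wrist_force'].round(1),'end',b[0],c,n,'beta',round(np.degrees(np.arctan2(n@-T[:3,1],n[2])),1));print(e);return im
E
python3 -c "
from h import *
im=topend();cv2.imwrite('pics/w16.png',im);side('16')
try: tilt((180,60),(345,420))
except Exception as e: print(e)"
```

```text
tool [0.4798 0.2797 0.0791] F [ 1.7 -2.3  7.3] end [ 209  292  136   44 5489] [0.484  0.2783 0.0962] [-0.317  0.029  0.948] beta 18.5
[[0.4753 0.2547 0.0931]
 [0.4927 0.3023 0.0989]]
tool [0.4801 0.2797 0.0791] F [-0.6 -1.7  8.6] pad [0.4975 0.2788 0.1008] n [-0.258  0.023  0.966] tilt along u deg 15.0
[[0.494  0.2565 0.0994]
 [0.5008 0.3019 0.1022]]
```

Request:
jog_arm(deltas=[[0,-0.6,0.15,0,1],[0,-1.2,0.3,0,1],[0,-1.7,0.45,0,1],[0,-2.2,0.65,0,1],[0,-2.6,0.85,0,1],[0,-3.0,1.05,0,1],[0,-3.4,1.3,0,1],[0,-3.7,1.55,0,1],[0,-4.0,1.75,0,1],[0,-4.0,1.75,0,1]])

```text
t: 26.97
tool_pos: [0.4388, 0.2827, 0.061]
tcp_rot: [-3.139, -0.001, 1.495]
wrist_force: [-3.7, -0.2, 8.8]
finger_gap: 0.0576
```

```bash
python3 -c "
from h import *
im=topend();cv2.imwrite('pics/w17.png',im);side('17')"
```

```text
tool [0.4388 0.2827 0.061 ] F [-3.7 -0.2  8.8] end [ 205  295  127   50 5634] [0.4422 0.2785 0.0823] [-0.717  0.056  0.695] beta 46.0
[[0.4355 0.2575 0.0756]
 [0.4491 0.3001 0.0884]]
```

Request:
jog_arm(deltas=[[0,-0.4,0.35,0,1],[0,-0.8,0.7,0,1],[0,-1.2,1.05,0,1],[0,-1.6,1.4,0,1],[0,-1.9,1.75,0,1],[0,-2.2,2.15,0,1],[0,-2.5,2.55,0,1],[0,-2.8,3.0,0,1],[0,-3.0,3.4,0,1],[0,-3.2,3.8,0,1],[0,-3.2,3.8,0,1]])

```text
t: 27.98
tool_pos: [0.4077, 0.2847, 0.022]
tcp_rot: [-3.14, 0.0, 1.494]
wrist_force: [-3.1, 1.0, 2.1]
finger_gap: 0.0573
```

```bash
python3 -c "
from h import *
side('18')
im=topend();cv2.imwrite('pics/w18.png',im)"
```

```text
tool [0.4082 0.2847 0.0223] F [-1.9  0.4 -0.1] end [ 201  299  148   44 4255] [0.4094 0.2827 0.0462] [-0.976  0.075  0.206] beta 78.1
[[0.4068 0.2611 0.0368]
 [0.4124 0.3037 0.0538]]
```

Request:
jog_arm(deltas=[[0,-0.2,0.4,0,1],[0,-0.4,0.8,0,1],[0,-0.5,1.1,0,1],[0,-0.5,1.1,0,1]])

```text
t: 28.42
tool_pos: [0.4043, 0.2852, 0.0114]
tcp_rot: [3.141, 0.0, 1.493]
wrist_force: [1.2, -0.4, -0.7]
finger_gap: 0.0576
```

Request:
jog_arm(deltas=[[0,-0.05,0.15,0,1],[0,-0.1,0.3,0,1],[0,-0.1,0.3,0,1]])

```text
t: 28.67
tool_pos: [0.4034, 0.2853, 0.0088]
tcp_rot: [3.141, -0.0, 1.493]
wrist_force: [2.9, -0.8, 0.6]
finger_gap: 0.0573
```

```bash
python3 -c "
from h import *
side('19')
im=topend();cv2.imwrite('pics/w19.png',im)"
```

```text
tool [0.4034 0.2853 0.0088] F [ 2.5 -1.  -1.3] end [ 204  370  145   34 3610] [0.4292 0.2843 0.0404] [ 0.069 -0.004  0.998] beta -4.0
[[0.4221 0.2578 0.0394]
 [0.4369 0.3105 0.0415]]
```

Request:
jog_arm(deltas=[[0,0,0.15,0,1],[0,0,0.3,0,1],[0,0,0.3,0,1]])

```text
t: 29.02
tool_pos: [0.4034, 0.2856, 0.0067]
tcp_rot: [3.141, -0.001, 1.494]
wrist_force: [-1.3, -1.8, 10.9]
finger_gap: 0.0576
```

```bash
python3 -c "
from h import *
im=topend()"
```

```text
tool [0.4034 0.2856 0.0067] F [-1.3 -1.8 10.9] end [ 204  369  146   35 3655] [0.4286 0.2846 0.0389] [ 0.042 -0.004  0.999] beta -2.5
[[0.4217 0.2582 0.0379]
 [0.4361 0.3108 0.0399]]
```

Only 2.5° remains and the fingertips are near the floor. Releasing: the end settles about 3 mm, well under the drop limit.

Request:
jog_arm(deltas=[[0,0,-0.1,0,0.6],[0,0,-0.1,0,0.2],[0,0,-0.2,0,-0.5],[0,0,-0.3,0,-1],[0,0,-0.3,0,-1],[0,0,-0.3,0,-1],[0,0,-4,0,-1],[0,0,-8,0,-1],[0,0,-12,0,-1],[0,0,-16,0,-1],[0,0,-16,0,-1]])

```text
t: 29.98
tool_pos: [0.4057, 0.2872, 0.173]
tcp_rot: [3.134, -0.007, 1.494]
wrist_force: [0.9, 0.5, -0.8]
finger_gap: 0.0852
```

```bash
python3 - <<'E'
from h import *
im=topend();s=status.observe();T=toolT(s);print(s['finger_gap'])
i2,_=grab_frame('side')
w=cv2.resize(im,(420,315));a=cv2.resize(i2[140:350,220:372],None,fx=2.5,fy=2.5,interpolation=cv2.INTER_CUBIC)
o=np.zeros((max(a.shape[0],315),420+a.shape[1],3),np.uint8);o[:315,:420]=w;o[:a.shape[0],420:]=a;cv2.imwrite('pics/fin.png',o);cv2.imwrite('pics/finw.png',im);cv2.imwrite('pics/fins.png',i2)
E
```

```text
tool [0.4057 0.2872 0.173 ] F [ 0.9  0.5 -0.8] end [ 191  344  168   36 2806] [ 0.6072  0.2755 -0.0014] [0.004 0.001 1.   ] beta -0.7
[[ 5.922e-01  2.013e-01 -2.600e-03]
 [ 6.254e-01  3.511e-01 -1.000e-04]]
0.08540597673272922
```

View pics/fin.png

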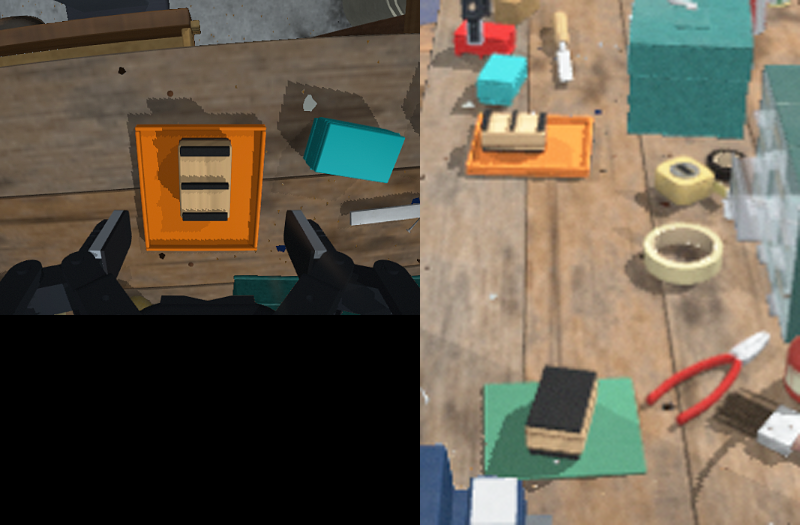

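The riser lies feet-up inside the tray (wrist view (205,180)) and the other stands on the mat (side view (562,410)). A final numeric check, then hand in.

```bash
python3 - <<'E'
from h import *
s=status.observe();T=toolT(s);im,d=grab_frame('wrist')
h=cv2.cvtColor(im,cv2.COLOR_BGR2HSV).astype(int);H,S,V=h[...,0],h[...,1],h[...,2]
m=np.zeros(im.shape[:2],bool);m[180:300,235:310]=True
w=m&(H>8)&(H<28)&(S<130)&(V>100)
for b in blobs(cv2.erode(w.astype(np.uint8),np.ones((3,3))),400): print('wood',plane('wrist',b[2],d,T))
k=m&(((S<130)&(V>100))|(V<70)); print('riser',rect('wrist',max(blobs(k,500),key=lambda b:b[0][4])[2],.044,T))
o=(H>5)&(H<22)&(S>150)&(V>90);print('tray',rect('wrist',max(blobs(o,500),key=lambda b:b[0][4])[2],.014,T))
print('t',s['t'],'F',s['wrist_force'].round(1));bot.sign_off()
E
```

```text
wood (array([0.4309, 0.2841, 0.0376]), array([ 0.004, -0.   ,  1.   ]), array([[0.4177, 0.2587, 0.0364],
       [0.4444, 0.3095, 0.0389]]))
wood (array([0.4692, 0.2817, 0.0377]), array([-0.   , -0.001,  1.   ]), array([[0.4561, 0.2559, 0.0364],
       [0.4828, 0.3073, 0.0389]]))
riser (array([0.4457, 0.2833]), (90, 55), -4.1)
tray (array([0.4709, 0.2764]), (172, 149), -4.5)
t 30.0833 F [-0.7 -1.   0.2]
the job is handed in; nothing more can be done
```

The job is done and handed in at about 30 s of the 72 s allowed; the interface reports no verdict.

- **Finding the wobbly riser:** The riser that started nearer the tray stayed firm at both ends. The one that started nearer the mat dipped about 3 mm at its end towards the tray and was firm at the other end, so that one is wobbly. I judged the rocking from the fingertip height and force and did not measure the tilt directly.
- **Steady riser:** It stands on its feet on the mat. The side camera puts its centre within about 3 mm of the mat's, and it looks undisturbed in the last picture.
- **Wobbly riser:** The jog moves could not tilt the tool, so I let it swing between lightly closed pads, then drew it upright on its end. I regripped it standing in the tray and tipped it over.
- **Final check:** Its underside is level within about 0.004 rad, with the wood at a height of 38 mm (about 39 mm expected flat on the tray floor). Its centre is about 25 mm (tray x) and 5 mm (y) from the tray's. The gripper is open, clear and unloaded.
- **What went rougher than planned:**
  - Pressing the steady riser's second end reached about 90 N at the wrist, against the 120 N limit.
  - Setting the wobbly riser on its edge reached about 43 N.
  - It settled the last 3 mm or so when released in the tray.
- **Bystanders:** The tape measure, pliers and masking tape look unmoved in the last picture, but I did not measure them again.

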